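Twist an empty cup off the stack and zero the scale with it

ROBOT

A 6-joint arm with a two-finger parallel gripper is mounted at the origin on a cart in front of the work surface, level with it; the furniture and walls round the work are solid. World frame = base frame: x ahead of the robot, y to its left, z up, the work surface at z = 0. Lengths are in m, angles in rad, forces in N, time in s.
With the tool pointing down it reaches from about 0.35 to 0.975 m from the base axis. Payload 4.9 kg.
Tool frame: the origin (TCP) lies midway between the tips of the shut fingers; the grasp point (between the pads) lies 19 mm behind it; z points along the fingers, y is the direction in which the jaws open and shut (so a half turn about z gives the same grasp; the last joint's range is limited). The gripper opens to 85 mm and grips with 20 to 120 N. Pads are 22 mm wide; open, the fingers measure 114 mm over their backs; the gripper's body (76 mm by 85 mm) begins 54 mm behind the grasp point. The pads swing forward as they close: fully open they stand 13 mm farther back than shut.
Start: joints at [-1.408, 0.053, 1.613, -0, 1.476, -0.119], TCP at [0.174, -0.6, 0.231] pointing down, gripper open.
Joint ranges: [-3.01, 3.01], [-1.01, 2.22], [0.06, 2.58], [-1.02, 4.17], [0.09, 2.62], [-3.14, 3.14]. Speed limits (rad/s): [2.57, 2.57, 3.14, 3.14, 3.14, 3.14].

INTERFACE

Orientations are given as a rotation vector (axis times angle).
In Python, from station import ctrl gives the robot as it stands.
- The arm moves only by the tool jog_arm, never from a script. Its argument "steps" is a list of rows, each an object of numbers: "dx", "dy", "dz": the shift along the world's x, y, z in units of 60 mm (1.0 is 60 mm); "twist": the turn about the world's z in units of 10 degrees (1.0 is 10 degrees). A call has 1 to 5 rows; each row is the pose to reach, as a shift and turn from the pose measured when the call began; what a row does not reach only later rows make up. A row lasts 1/8 s, in which the tool goes at most 62.5 mm and 10.7 degrees, less where a joint would pass 70% of its speed; a pose out of reach is approached as far as the arm can. A call with a gripper value outside its range is refused whole. "gripper" is the closure in counts, from 0 (fully open) to 255 (shut), set as the call begins (left out, the last holds). The fingers move at their own pace and stop on an object; "newtons" is the grip in N (left out, the last holds). Time passes only in rows, so rows that repeat a pose let the fingers close. It gives the time, the measured TCP pose, the force and the opening at its end, in the units of the state.
- ctrl.get_obs(): the state, without advancing time (a new reading comes with each control period).
- ctrl.get_image(name): name is "scene" or "top" or "wrist"; returns a dict with "frame" (480x640x3 uint8, red, green, blue), "range_z" (480x640 float32, m along the optical axis (not along the pixel's ray), 0 where there is no reading), "fx", "fy", "cx", "cy" (pixels), "extrinsics" (4x4, takes a point from camera to world coordinates). Camera axes: x right, y down, z forward; pixel columns grow to the right and rows downward; lengths in m; the calibration is good to about 2 mm. A picture is of the moment at which its call begins.
- ctrl.finish_job(): hands the job in, once; it reports no verdict.
The state is a dict: "t": time; "q": joint angles; "dq": joint speeds; "effort": joint torques, N m; "tool_pos": TCP position; "tool_rot": TCP orientation; "contact_force": force on the tool from outside, world axes, zero at the start; "wrist_torque": the same for the moment, N m; "opening": finger opening in m.
Only numpy, scipy, OpenCV 4.12 (cv2) and the standard library are available. Lean on these libraries where they do the work, as an engineer would, in place of code of your own. Each camera call takes 0.05 s, during which the arm holds its last target.

TASK

Take the top cup off the stack of nested twist-lock cups in the slanted holder: twist it counter-clockwise (looking into its mouth) while lifting, so that it comes away alone and the other cups stay fully seated. Stand it upright, without dropping it, in the middle of the scale's platform; then, with the cup standing there and let go, press the scale's round key to zero it. Leave the tape roll, the marker and the spice jar where they are.

Things in the scene. Friction and masses are not known exactly. Their poses are not given: they have to be found in the camera images.
- cup: The top cup of the stack, loose: plain grey, round, about 60 g. Origin: centre of its underside; +z along its axis to the open mouth. z = 0 to 45 mm: a narrow taper (38 to 51 mm diameter), nested in the cup below at the start; z = 46 to 92 mm: a straight cylinder, 60 mm outer diameter, standing free above the stack. It starts leaning 30 degrees from vertical.
- cup_grip (a point): On the cup's axis, 80 mm above its underside, axes as the cup's: where to grip. Two hooked tabs stand on the cup's rim at +y and -y (x -8 to 12 mm, 28 to 44 mm from the axis, 88 to 102 mm above the underside), so grip across the cup's x axis, where the sides are clear. The nested cups' tabs below reach 55 mm above its underside: keep finger ends higher, 58 mm or more.
- cup_lugs (a point): On the cup's axis, 47 mm above its underside, mid-height of its two lugs (15 mm wide, 4 mm thick, at +y and -y, out to 38 mm). They start under the hooks of the cup below, with 2 mm play up and down. Turning the cup 30 to 130 degrees counter-clockwise about its +z (45 is good) clears them; then it lifts out along its axis. Clockwise is blocked; a straight pull drags the stack along.
- seat (a point): Point on the holder where the underside centre of the top cup rests while it is nested.
- holder: Fixed slanted cup holder: plywood foot 190 x 110 x 12 mm with a grey sleeve that leans 30 degrees towards the holder's -x (roughly towards the robot). Origin: under the foot, 25 mm to -x of its centre, z up. The seat lies 28 mm to +x of the origin and 117 mm up; the cup axis runs in direction (-0.5, 0, 0.866) of this frame.
- stack (a joint): How far the two lower cups (one body, same cups, 47 mm apart) have been pulled out of the sleeve along its axis, m: 0 fully seated, at most 0.03. They cannot turn; the sleeve grips them with about 6 N and they stay where they are left.
- scale: Fixed flat kitchen scale, 196 x 156 x 30 mm. Origin: centre of its underside, z up, its front with the key towards -x (roughly towards the robot).
- platform_mid (a point): Centre of the top face of the scale's platform (130 x 140 mm, level, 30 mm above the table, 25 mm to +x of the scale's origin).
- key_top (a point): Centre of the top of the scale's round key (15 mm diameter, standing 3 mm proud of the scale's deck, about 23 mm above the table), at the front left of the scale: 78 mm to -x and 55 mm to +y of the scale's origin.
- scale_key (a joint): Key travel, m: 0 up, 0.0012 fully pressed; pressed straight down, it springs back. A few newtons press it fully.
- tape_roll: Bystander: tan tape roll lying flat, 83 mm diameter, 24 mm high; origin at its underside.
- marker: Bystander: black and white marker lying flat, 17 x 130 x 20 mm, long along its y; origin at its underside.
- salt_jar: Bystander: spice jar with a red lid, 45 mm diameter, 106 mm high; origin at its underside.
Not all that is in view belongs to the job. Leave any pink or purple look-alike of the cup alone.

How it is judged:
By the outcome, as a careful person would: the job done as asked, in the order asked, and still so for the second after the job is handed in, with the robot touching nothing.
It also fails if it takes over 51 s, if anything falls off the work surface, if the arm or the gripper's body presses on something with over 40 N, if the wrist force passes 120 N, or if a joint passes its speed limit or range.

## Working session

There is one attempt and no reset: what is moved stays moved. The work goes in short steps, Python scripts to look and compute and a tool call to move; the robot and the scene stay as the last step left them, time stands still between calls to the robot, and variables do not carry over. Pictures are saved under pics/ and viewed, and the job is handed in when it is done.

Besides the shell and the picture viewer there is one more tool, called after "Emit:" in YAML: its name, and indented under it one key for each argument. jog_arm: Moves the arm, as the interface text tells. Its arguments: {"type":"object","properties":{"steps":{"type":"array"},"gripper":{"type":"number"},"newtons":{"type":"number"}},"required":["steps"]}

```bash
mkdir -p pics; ls; python3 - <<'E'
from station import ctrl
import cv2,numpy as np
np.set_printoptions(precision=4,suppress=True)
o=ctrl.get_obs();print({k:np.round(v,3) for k,v in o.items()})
for n in("scene","top","wrist"):
    im=ctrl.get_image(n);np.savez(f"pics/{n}0.npz",**im)
    cv2.imwrite(f"pics/{n}0.png",im["frame"][:,:,::-1]);print(n,im["fx"],im["cx"],im["cy"],np.array(im["extrinsics"]))
E
```

```text
pics
{'t': np.float64(0.0), 'q': array([-1.408,  0.053,  1.614,  0.   ,  1.476, -0.119]), 'dq': array([ 0.001, -0.001,  0.   , -0.002, -0.   ,  0.001]), 'effort': array([  0.001, -39.368, -37.018,   0.   ,   0.007,  -0.   ]), 'tool_pos': array([ 0.174, -0.6  ,  0.23 ]), 'tool_rot': array([-3.108, -0.441,  0.   ]), 'contact_force': array([ 0.4  , -0.213,  1.163]), 'wrist_torque': array([0.019, 0.007, 0.016]), 'opening': np.float64(0.085)}
scene 447.81487421436765 322.43929424045086 239.96477259087376 [[-0.9538 -0.2225  0.2021  0.2826]
 [-0.3005  0.7152 -0.631   0.5185]
 [-0.0042 -0.6626 -0.749   0.8719]
 [ 0.      0.      0.      1.    ]]
top 521.6714780957201 317.4519410654344 239.8878157581704 [[-0.0199 -0.988   0.1532  0.3317]
 [-0.9997  0.018  -0.0142 -0.1128]
 [ 0.0112 -0.1534 -0.9881  1.2474]
 [ 0.      0.      0.      1.    ]]
wrist 370.62544080158443 313.1658122207544 242.7432086826032 [[ 0.2778 -0.9171 -0.2861  0.2464]
 [-0.9606 -0.2658 -0.0806 -0.5786]
 [-0.0021  0.2972 -0.9548  0.3718]
 [ 0.      0.      0.      1.    ]]
```

View pics/scene0.png

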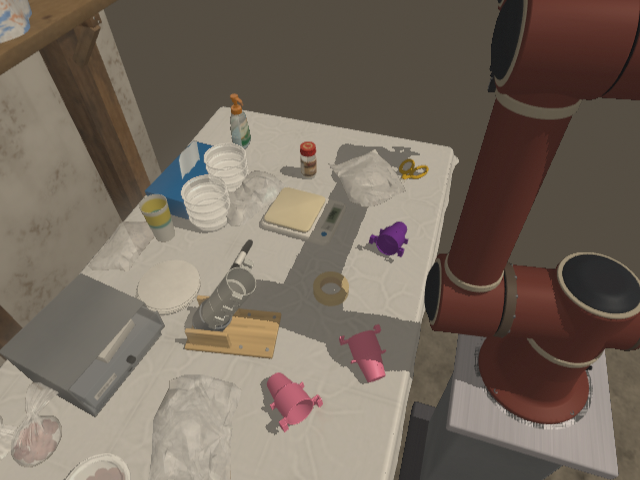

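View pics/top0.png

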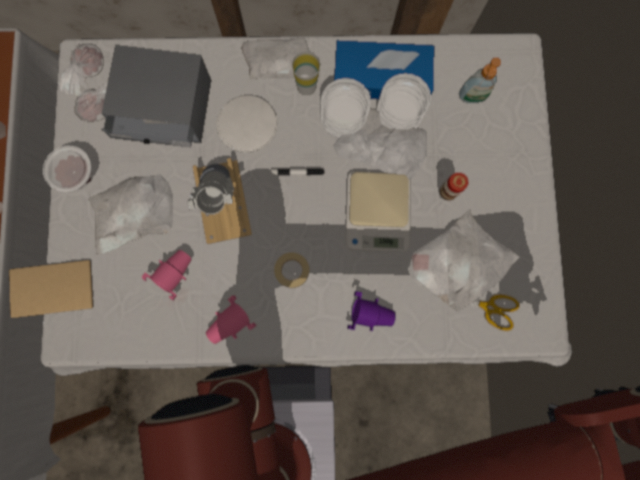

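```bash
cat > h.py <<'E'
import numpy as np,cv2
def load(n): return dict(np.load(f"pics/{n}.npz"))
def proj(im,P):
    T=np.linalg.inv(im["extrinsics"]);p=T[:3,:3]@np.array(P)+T[:3,3]
    return np.array([im["fx"]*p[0]/p[2]+im["cx"],im["fy"]*p[1]/p[2]+im["cy"]])
def ray(im,u,v):
    T=im["extrinsics"];d=T[:3,:3]@np.array([(u-im["cx"])/im["fx"],(v-im["cy"])/im["fy"],1.]);return T[:3,3],d
def onz(im,u,v,z):
    o,d=ray(im,u,v);return o+d*(z-o[2])/d[2]
def depth(im,u,v):
    o,d=ray(im,u,v);return o+d*im["range_z"][int(v),int(u)]
def cloud(im):
    h,w=im["range_z"].shape;u,v=np.meshgrid(np.arange(w),np.arange(h));z=im["range_z"]
    c=np.stack([(u-im["cx"])/im["fx"]*z,(v-im["cy"])/im["fy"]*z,z],-1)
    return c@im["extrinsics"][:3,:3].T+im["extrinsics"][:3,3]
def crop(im,name,u0,u1,v0,v1,s):
    a=cv2.resize(im["frame"][v0:v1,u0:u1,::-1],None,fx=s,fy=s,interpolation=cv2.INTER_CUBIC);cv2.imwrite(f"pics/{name}.png",a)
E
python3 - <<'E'
from h import *
t=load("top0");s=load("scene0")
crop(t,"t_hold",160,270,140,250,5)
crop(s,"s_hold",170,290,250,360,5)
crop(t,"t_scale",330,430,160,260,5)
E
```

```text
(no output)
```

View pics/t_hold.png

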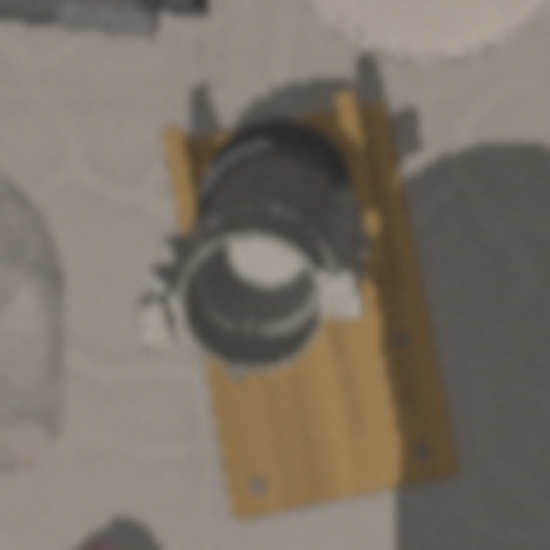

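View pics/s_hold.png

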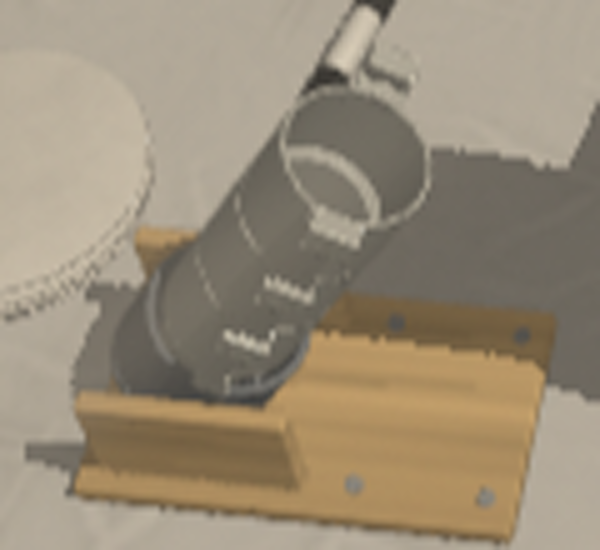

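View pics/t_scale.png

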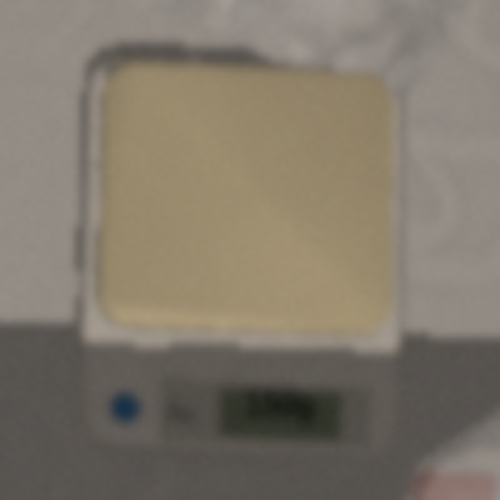

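```bash
python3 - <<'E'
from h import *
np.set_printoptions(precision=4,suppress=True)
for n,(u0,u1,v0,v1) in (("top0",(160,270,140,250)),("scene0",(170,290,250,360))):
    im=load(n);C=cloud(im);hsv=cv2.cvtColor(im["frame"],cv2.COLOR_RGB2HSV)
    m=np.zeros(hsv.shape[:2],bool);m[v0:v1,u0:u1]=1
    m&=im["range_z"]>0
    wood=m&(hsv[...,0]>10)&(hsv[...,0]<25)&(hsv[...,1]>90)
    P=C[wood];foot=P[(P[:,2]>0.006)&(P[:,2]<0.018)]
    r=cv2.minAreaRect(foot[:,:2].astype(np.float32)*1000)
    print(n,"foot",len(foot),np.median(P[:,2]),r)
    print(cv2.boxPoints(r))
    up=C[m&(C[...,2]>0.1)]
    print("high pts",len(up),up[:,2].max(), "top pts mean",up[up[:,2]>0.19].mean(0))
    Q=up[(up[:,2]>.12)]
    print(Q.min(0),Q.max(0))
t=load("top0")
for (a,b) in ((250,298),(155,320),(340,293)): print(onz(t,160+a/5-.4,140+b/5-.4,.197),depth(t,160+a/5,140+b/5))
# scale
for im,nm in((load("top0"),"top"),(load("scene0"),"scene")):
    hsv=cv2.cvtColor(im["frame"],cv2.COLOR_RGB2HSV);C=cloud(im)
    yel=(hsv[...,0]>18)&(hsv[...,0]<32)&(hsv[...,1]>50)&(abs(C[...,2]-.03)<.01)
    yel=cv2.morphologyEx(yel.astype(np.uint8),cv2.MORPH_OPEN,np.ones((3,3)))
    k,l,s,c=cv2.connectedComponentsWithStats(yel);i=1+np.argmax(s[1:,4])
    ys,xs=np.where(l==i);W=np.array([onz(im,x,y,.03)[:2]*1000 for x,y in zip(xs,ys)],np.float32)
    print(nm,s[i],cv2.minAreaRect(W),np.median(C[l==i],0))
    bl=(hsv[...,0]>95)&(hsv[...,0]<125)&(hsv[...,1]>100)
    k,l,s,c=cv2.connectedComponentsWithStats(bl.astype(np.uint8))
    for j in range(1,k):
        if 4<s[j,4]<80: 
            p=onz(im,*c[j],.023); print(" blue",s[j],c[j],p)
E
```

```text
top0 foot 1514 0.014294804507860026 ((622.7850341796875, 99.33766174316406), (188.15090942382812, 107.86550903320312), 10.966837882995605)
[[520.1674 134.3885]
 [540.6878  28.4929]
 [725.4026  64.2868]
 [704.8823 170.1825]]
high pts 1383 0.21478987194773658 top pts mean [0.5883 0.092  0.2028]
[0.556  0.0456 0.1201] [0.7389 0.1774 0.2148]
scene0 foot 2345 0.013365580448994718 ((621.0526733398438, 100.21086883544922), (189.908203125, 109.7791519165039), 10.952581405639648)
[[517.3994 136.0597]
 [538.257   28.2802]
 [724.706   64.3621]
 [703.8483 172.1416]]
high pts 1802 0.2137847668602466 top pts mean [0.587  0.0936 0.2014]
[0.554  0.0448 0.1201] [0.6566 0.1444 0.2138]
[0.5833 0.0924 0.197 ] [0.5996 0.1055 0.1253]
[0.5747 0.1312 0.197 ] [0.5705 0.127  0.2115]
[0.5848 0.0554 0.197 ] [0.5819 0.0533 0.2055]
top [ 350  172   59   55 2984] ((617.1967163085938, -278.9428405761719), (139.86123657226562, 131.10374450683594), 86.553466796875) [ 0.6152 -0.2781  0.032 ]
 blue [353 240   4   3  12] [354.5 241. ] [ 0.5172 -0.2183  0.023 ]
scene [ 264  187   61   46 1834] ((614.3074340820312, -277.99798583984375), (146.08665466308594, 132.49554443359375), 86.71151733398438) [ 0.6124 -0.2726  0.0317]
 blue [322 233   4   3  10] [323.5 233.8] [ 0.5154 -0.2177  0.023 ]
```

Emit:
jog_arm:
  steps:
    - {"dx": 0.6,"dy": 0.95,"dz": 0.3,"twist": -0.5}
    - {"dx": 1.1,"dy": 1.85,"dz": 0.3,"twist": -0.5}
    - {"dx": 1.65,"dy": 2.75,"dz": 0.3,"twist": -0.5}
    - {"dx": 2.2,"dy": 3.65,"dz": 0.3,"twist": -0.5}
    - {"dx": 2.7,"dy": 4.55,"dz": 0.3,"twist": -0.52}
  gripper: 255
  newtons: 40

```text
t: 0.78
tool_pos: [0.3328, -0.3313, 0.2481]
tool_rot: [-3.126, -0.299, -0.0]
contact_force: [0.2, -0.3, -0.1]
opening: 0.0
```

Emit:
jog_arm:
  steps:
    - {"dx": 0.5,"dy": 0.9}
    - {"dx": 1.05,"dy": 1.75}
    - {"dx": 1.55,"dy": 2.65}
    - {"dx": 2.1,"dy": 3.5}
    - {"dx": 2.6,"dy": 4.4}

```text
validation failed for argument at $.st...
```

Emit:
jog_arm:
  steps:
    - {"dx": 0.5,"dy": 0.85}
    - {"dx": 1.08,"dy": 1.75}
    - {"dx": 1.08,"dy": 1.75}

```text
validation failed for argument at $.st...
```

Emit:
jog_arm:
  steps:
    - {"dx": 0.5,"dy": 0.9,"dz": 0,"twist": 0}
    - {"dx": 1.05,"dy": 1.75,"dz": 0,"twist": 0}
    - {"dx": 1.55,"dy": 2.65,"dz": 0,"twist": 0}
    - {"dx": 2.1,"dy": 3.5,"dz": 0,"twist": 0}
    - {"dx": 2.6,"dy": 4.4,"dz": 0,"twist": 0}

```text
t: 1.4
tool_pos: [0.4894, -0.0654, 0.248]
tool_rot: [-3.126, -0.299, -0.001]
contact_force: [1.5, -0.2, 0.5]
opening: -0.0001
```

Emit:
jog_arm:
  steps:
    - {"dx": 0.5,"dy": 0.85,"dz": 0,"twist": 0}
    - {"dx": 1.07,"dy": 1.72,"dz": 0,"twist": 0}
    - {"dx": 1.07,"dy": 1.72,"dz": 0,"twist": 0}

```text
t: 1.78
tool_pos: [0.5544, 0.0412, 0.2471]
tool_rot: [-3.124, -0.307, 0.001]
contact_force: [-0.4, -1.2, -0.3]
opening: 0.0001
```

```bash
cat > snap.py <<'E'
import sys
from station import ctrl
from h import *
tag=sys.argv[1]
for a in sys.argv[2:]:
    n,*c=a.split(",");im=ctrl.get_image(n);np.savez(f"pics/{n}{tag}.npz",**im)
    if c: crop(im,f"{n}{tag}",*map(int,c))
    else: cv2.imwrite(f"pics/{n}{tag}.png",im["frame"][:,:,::-1])
o=ctrl.get_obs();print(o["t"],np.round(o["tool_pos"],4),np.round(o["contact_force"],2),o["opening"])
E
python3 snap.py 1 wrist scene,150,310,220,380,4
```

```text
1.875 [0.5534 0.0382 0.2473] [-0.23 -0.16  0.25] 8.272327829464529e-05
```

View pics/wrist1.png

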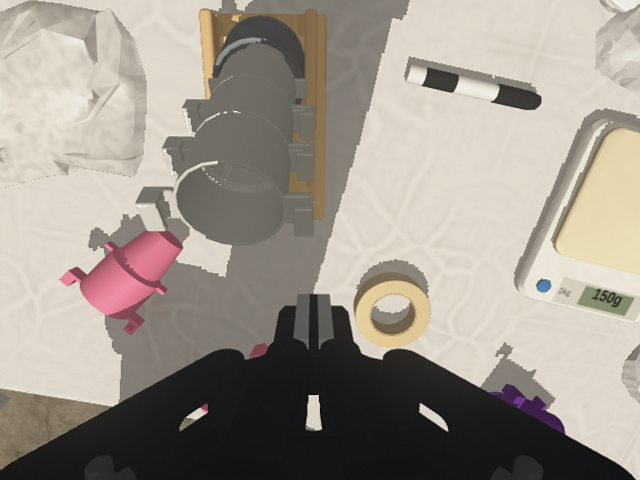

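View pics/scene1.png

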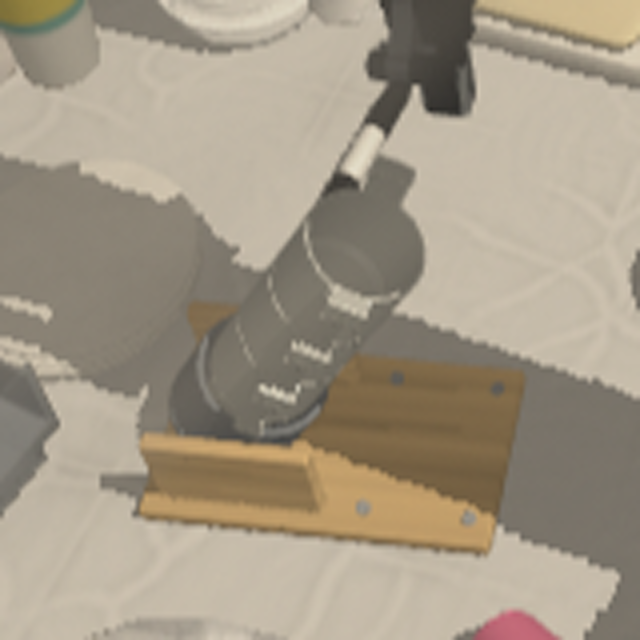

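Emit:
jog_arm:
  steps:
    - {"dx": 0,"dy": 0,"dz": -0.6,"twist": 0}
    - {"dx": 0,"dy": 0,"dz": -1.15,"twist": 0}
    - {"dx": 0,"dy": 0,"dz": -1.15,"twist": 0}

```text
t: 2.25
tool_pos: [0.5507, 0.037, 0.1751]
tool_rot: [-3.126, -0.297, 0.012]
contact_force: [0.3, 0.7, 0.5]
opening: 0.0001
```

```bash
python3 snap.py 2 wrist scene,150,310,220,380,4
```

```text
2.35 [0.5534 0.0372 0.1793] [-0.47  0.51  0.67] -5.286795240177379e-06
```

View pics/wrist2.png

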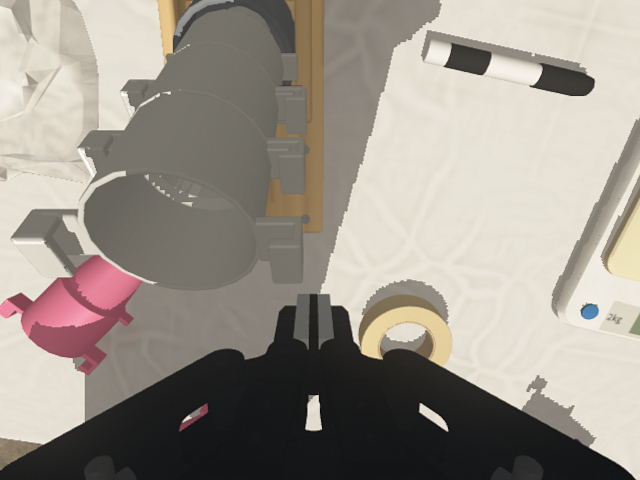

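View pics/scene2.png

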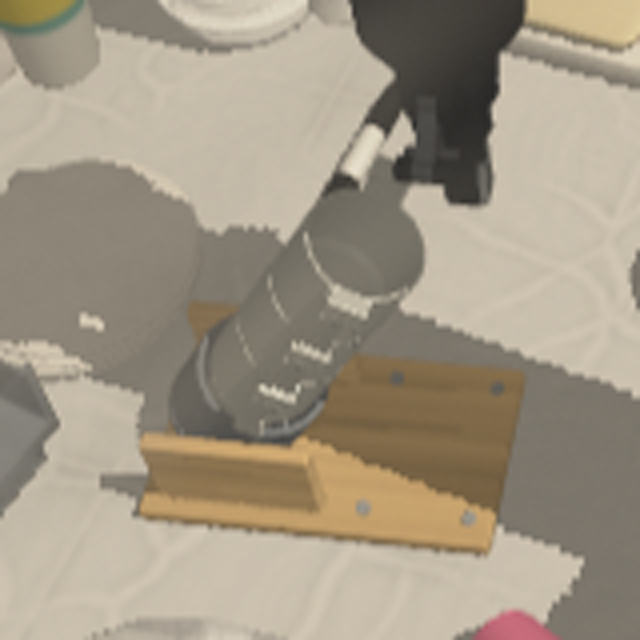

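Emit:
jog_arm:
  steps:
    - {"dx": 0.1,"dy": 0.04,"dz": 0,"twist": 0}
    - {"dx": 0.2,"dy": 0.06,"dz": 0.02,"twist": 0}
    - {"dx": 0.3,"dy": 0.08,"dz": 0.08,"twist": 0}
    - {"dx": 0.4,"dy": 0.1,"dz": 0.14,"twist": 0}
    - {"dx": 0.4,"dy": 0.1,"dz": 0.14,"twist": 0}

```text
t: 2.98
tool_pos: [0.5785, 0.0434, 0.1887]
tool_rot: [-3.127, -0.299, -0.003]
contact_force: [-0.5, 0.3, -0.1]
opening: 0.0001
```

```bash
python3 snap.py 3 wrist
```

```text
3.025 [0.5781 0.0434 0.1882] [ 0.98 -0.32 -0.32] 1.4071504667284443e-05
```

View pics/wrist3.png

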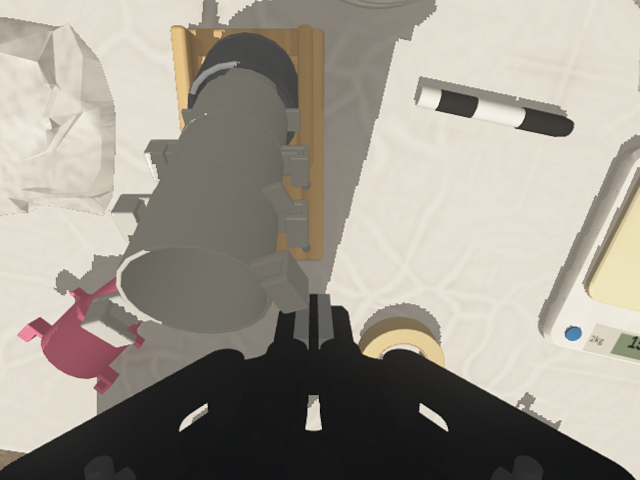

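Emit:
jog_arm:
  steps:
    - {"dx": 0.1,"dy": 0.02,"dz": 0.06,"twist": 0}
    - {"dx": 0.2,"dy": 0.04,"dz": 0.12,"twist": 0}
    - {"dx": 0.3,"dy": 0.06,"dz": 0.18,"twist": 0}
    - {"dx": 0.4,"dy": 0.08,"dz": 0.24,"twist": 0}
    - {"dx": 0.4,"dy": 0.08,"dz": 0.24,"twist": 0}

```text
t: 3.65
tool_pos: [0.6027, 0.0484, 0.203]
tool_rot: [-3.126, -0.299, -0.003]
contact_force: [0.7, -0.5, 0.1]
opening: -0.0
```

```bash
python3 snap.py 4 wrist
```

```text
3.7 [0.6023 0.0483 0.2027] [-0.05 -0.66  0.5 ] 0.00035508489025103216
```

View pics/wrist4.png

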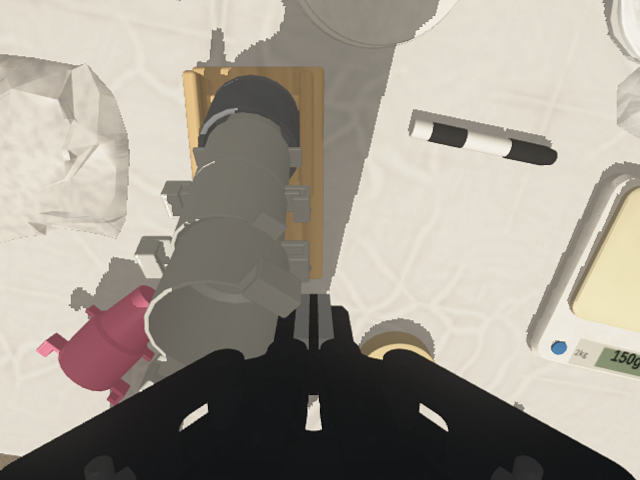

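Emit:
jog_arm:
  steps:
    - {"dx": -0.5,"dy": -0.15,"dz": 0,"twist": 0}
    - {"dx": -1.0,"dy": -0.2,"dz": 0.4,"twist": 0}
    - {"dx": -1.2,"dy": 0.5,"dz": 0.75,"twist": 0}
    - {"dx": -1.07,"dy": 1.5,"dz": 0.75,"twist": 0}
    - {"dx": -1.07,"dy": 1.5,"dz": 0.75,"twist": 0}

```text
t: 4.32
tool_pos: [0.5378, 0.1414, 0.2482]
tool_rot: [-3.125, -0.306, -0.004]
contact_force: [0.5, -0.6, -0.1]
opening: -0.0001
```

Emit:
jog_arm:
  steps:
    - {"dx": 0,"dy": 0,"dz": -0.6,"twist": 0}
    - {"dx": 0,"dy": 0,"dz": -1.2,"twist": 0}
    - {"dx": 0,"dy": 0,"dz": -1.2,"twist": 0}

```text
t: 4.7
tool_pos: [0.5353, 0.1404, 0.1722]
tool_rot: [-3.125, -0.305, 0.009]
contact_force: [-0.1, 0.1, 0.8]
opening: 0.0002
```

```bash
python3 snap.py 5 wrist scene,150,310,220,380,4
```

```text
4.8 [0.5381 0.1409 0.1768] [0.5  0.05 0.97] 0.0001579084739581143
```

View pics/wrist5.png

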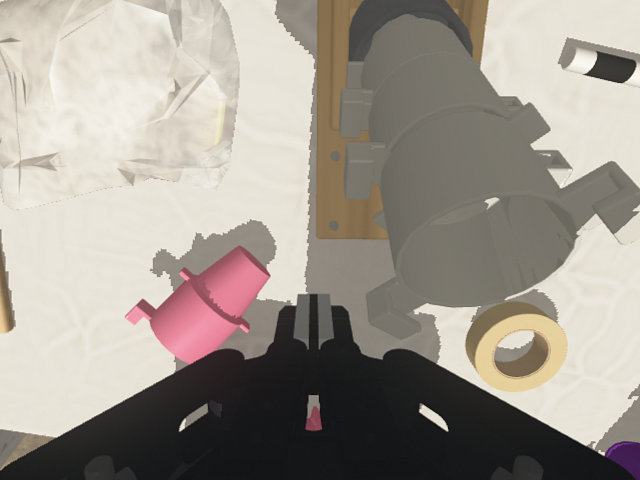

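View pics/scene5.png

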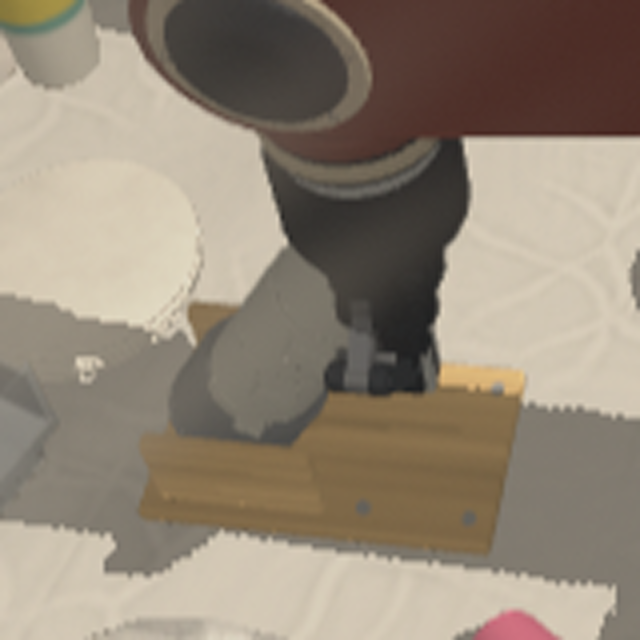

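Emit:
jog_arm:
  steps:
    - {"dx": 0.04,"dy": -0.13,"dz": 0,"twist": 0}
    - {"dx": -0.04,"dy": -0.25,"dz": -0.06,"twist": 0}
    - {"dx": -0.08,"dy": -0.33,"dz": -0.09,"twist": 0}
    - {"dx": -0.1,"dy": -0.4,"dz": -0.11,"twist": 0}
    - {"dx": -0.1,"dy": -0.4,"dz": -0.11,"twist": 0}

```text
t: 5.42
tool_pos: [0.5318, 0.1167, 0.1701]
tool_rot: [-3.125, -0.305, -0.004]
contact_force: [-1.6, 1.8, 0.7]
opening: -0.0
```

```bash
python3 snap.py 6 wrist
```

```text
5.475 [0.5319 0.1168 0.1702] [-0.51  1.61  0.13] -6.423074147530975e-05
```

View pics/wrist6.png

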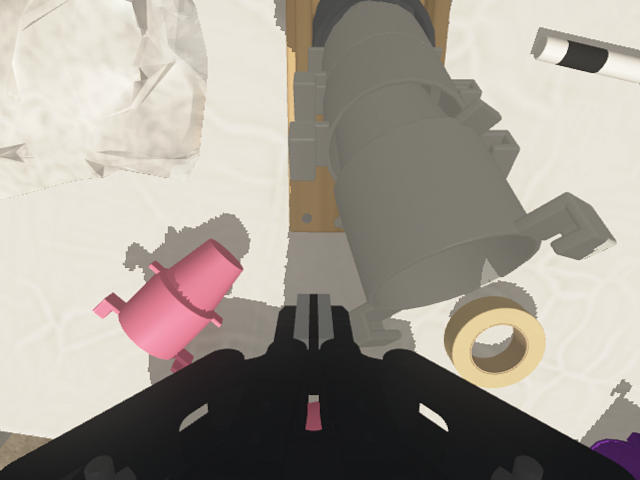

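Emit:
jog_arm:
  steps:
    - {"dx": -0.02,"dy": -0.08,"dz": -0.02,"twist": 0}
    - {"dx": -0.03,"dy": -0.16,"dz": -0.04,"twist": 0}
    - {"dx": -0.03,"dy": -0.22,"dz": -0.05,"twist": 0}
    - {"dx": -0.03,"dy": -0.22,"dz": -0.05,"twist": 0}

```text
t: 5.98
tool_pos: [0.5294, 0.1077, 0.1675]
tool_rot: [-3.115, -0.305, -0.003]
contact_force: [-3.9, 16.8, 4.2]
opening: -0.0002
```

```bash
python3 snap.py 7 wrist
```

```text
6.025 [0.5294 0.1077 0.1675] [-4.72 16.36  3.16] -0.00019085811282654655
```

View pics/wrist7.png

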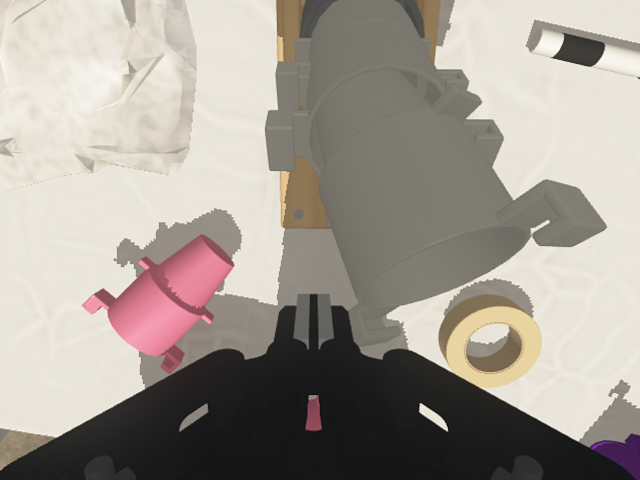

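Emit:
jog_arm:
  steps:
    - {"dx": 0,"dy": 0.2,"dz": 0,"twist": 0}
    - {"dx": -0.3,"dy": 0.5,"dz": 0.1,"twist": 0}
    - {"dx": -0.6,"dy": 0.8,"dz": 0.3,"twist": 0}
    - {"dx": -0.9,"dy": 0.8,"dz": 0.5,"twist": 0}
    - {"dx": -0.9,"dy": 0.8,"dz": 0.5,"twist": 0}

```text
t: 6.65
tool_pos: [0.4757, 0.1557, 0.1984]
tool_rot: [-3.116, -0.307, -0.008]
contact_force: [0.7, 0.1, -0.3]
opening: -0.0002
```

```bash
python3 snap.py 8 wrist top,160,270,140,250,5 scene,150,310,220,380,4
```

```text
6.8 [0.4757 0.1553 0.197 ] [-0.39  0.09 -0.61] 0.00011567004062423538
```

View pics/wrist8.png

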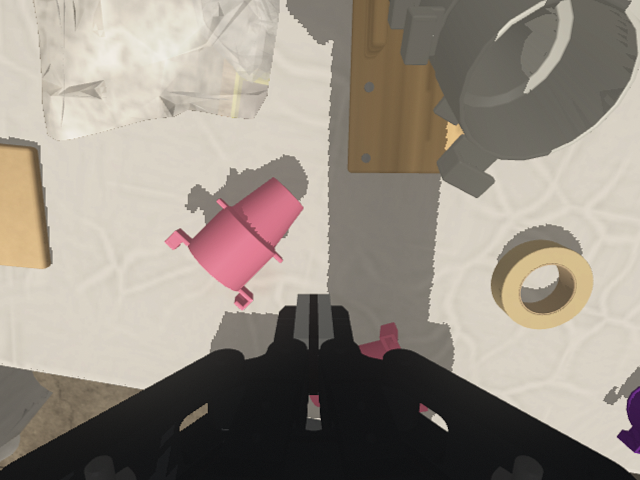

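View pics/top8.png

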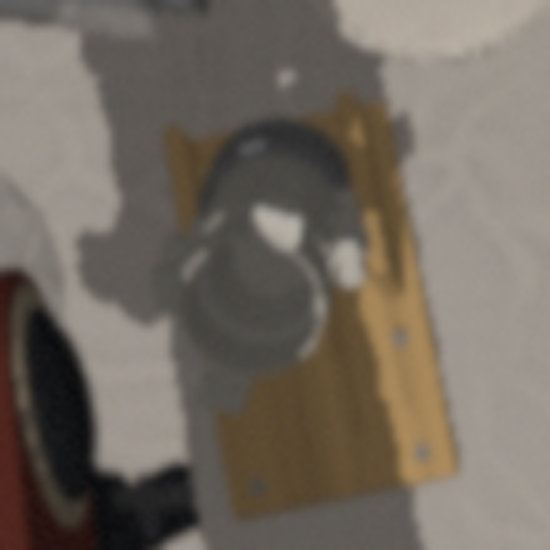

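View pics/scene8.png

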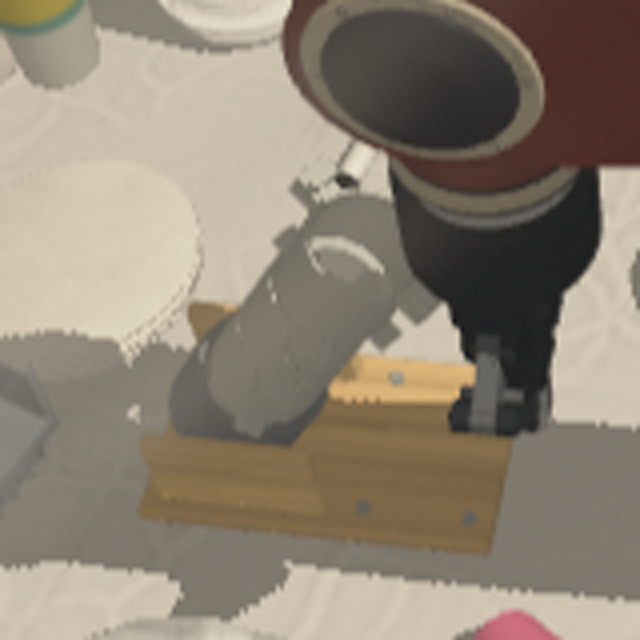

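```bash
cat >> h.py <<'E'
O=np.array([.5974,.0950,0]);xh=np.array([.9818,.190,0]);yh=np.array([-.19,.9818,0])
def hold(P): d=np.asarray(P)-O;return np.stack([d@xh,d@yh,d[...,2]],-1)
def cup(P):  # cup-plane frame X,Y,Z rel. seat
    q=hold(P)-[.028,0,.117];return np.stack([q[...,0]*.866+q[...,2]*.5,q[...,1],-.5*q[...,0]+.866*q[...,2]],-1)
E
python3 - <<'E'
from h import *
np.set_printoptions(precision=1,suppress=True)
for n in("wrist8","top8","scene8","top0"):
    im=load(n);c=cup(cloud(im))*1000;r=np.hypot(c[...,0],c[...,1])
    m=(im["range_z"]>0)&(c[...,2]>84)&(c[...,2]<106)&(r>33)&(r<48)
    if n!="wrist8":
        v,u=np.mgrid[:480,:640]
    a=np.degrees(np.arctan2(c[...,1],c[...,0]))[m]
    h,e=np.histogram(a,bins=np.arange(-180,181,10));print(n,m.sum(),[(int(b),int(k)) for b,k in zip(e,h) if k])
    m=(im["range_z"]>0)&(c[...,2]>70)&(c[...,2]<90)&(r>22)&(r<36);q=c[m]
    # axis check: fit circle to outer wall
    if len(q)>20:
        A=np.c_[2*q[:,:2],np.ones(len(q))];s=np.linalg.lstsq(A,(q[:,:2]**2).sum(1),rcond=None)[0];print("  wall centre",s[:2],np.sqrt(s[2]+s[0]**2+s[1]**2),len(q))
    m=(im["range_z"]>0)&(r>26)&(r<31)&(c[...,2]>60)&(c[...,2]<110);print("  Zmax rim",np.percentile(c[m][:,2],[95,99]) if m.sum() else None)
E
```

```text
wrist8 1964 [(130, 802), (140, 516), (150, 493), (160, 153)]
  wall centre [-0.8  1. ] 28.64645726890263 9650
  Zmax rim [92.4 93.3]
top8 112 [(-50, 10), (-40, 21), (-30, 24), (-20, 8), (130, 17), (140, 15), (150, 14), (160, 3)]
  wall centre [ 1.8 -0.8] 28.727403921497057 130
  Zmax rim [95.6 97.5]
scene8 138 [(-50, 14), (-40, 20), (-30, 30), (-20, 20), (130, 32), (140, 18), (150, 3), (160, 1)]
  wall centre [-0.6 -0.1] 28.81343671053968 314
  Zmax rim [94.2 95.5]
top0 125 [(-110, 8), (-100, 17), (-90, 20), (-80, 18), (60, 6), (70, 24), (80, 17), (90, 15)]
  wall centre [ 3.  -0.9] 28.694352168915383 155
  Zmax rim [94.7 96.4]
```

Emit:
jog_arm:
  steps:
    - {"dx": 0,"dy": 0,"dz": 0.9,"twist": 0}
    - {"dx": 0.6,"dy": -0.4,"dz": 1.2,"twist": 0}
    - {"dx": 1.2,"dy": -0.8,"dz": 1.2,"twist": 0}
    - {"dx": 1.77,"dy": -1.05,"dz": 1.2,"twist": 0}
    - {"dx": 1.77,"dy": -1.05,"dz": 1.2,"twist": 0}
  gripper: 0
  newtons: 40

```text
t: 7.42
tool_pos: [0.5835, 0.0905, 0.2672]
tool_rot: [-3.117, -0.301, 0.001]
contact_force: [-0.2, 0.6, 0.2]
opening: 0.0855
```

```bash
python3 snap.py 9 wrist
```

```text
7.475 [0.5825 0.0914 0.2674] [ 0.38  0.23 -0.  ] 0.08535793448948514
```

View pics/wrist9.png

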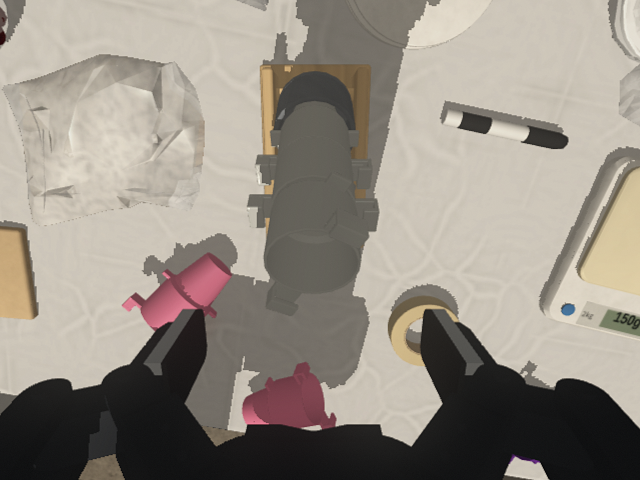

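Emit:
jog_arm:
  steps:
    - {"dx": 0,"dy": 0,"dz": -0.6,"twist": 0}
    - {"dx": -0.01,"dy": 0.01,"dz": -1.2,"twist": 0}
    - {"dx": -0.01,"dy": 0.01,"dz": -1.6,"twist": 0}
    - {"dx": -0.01,"dy": 0.01,"dz": -1.76,"twist": 0}
    - {"dx": -0.01,"dy": 0.01,"dz": -1.76,"twist": 0}

```text
t: 8.1
tool_pos: [0.5814, 0.0922, 0.1615]
tool_rot: [-3.116, -0.303, 0.003]
contact_force: [-0.6, -0.2, -0.1]
opening: 0.0851
```

```bash
python3 snap.py 10 wrist
```

```text
8.15 [0.5821 0.0922 0.1626] [ 0.64 -1.29  0.83] 0.0852178284724833
```

View pics/wrist10.png

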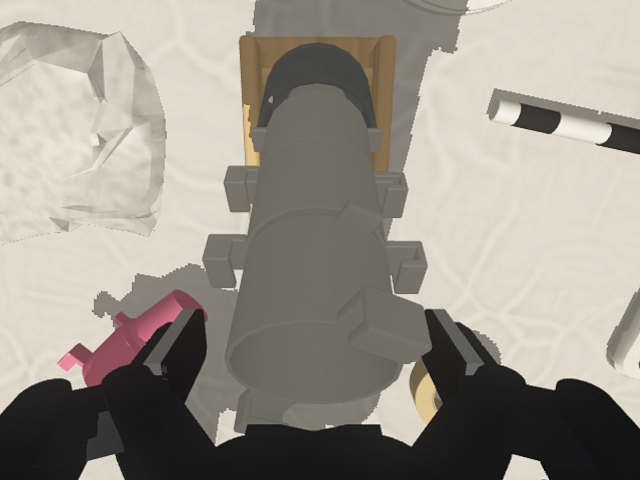

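Emit:
jog_arm:
  steps:
    - {"dx": -0.03,"dy": 0,"dz": 0,"twist": 0}
    - {"dx": -0.03,"dy": 0,"dz": 0,"twist": 0}
    - {"dx": -0.03,"dy": 0,"dz": 0,"twist": 0}
    - {"dx": -0.03,"dy": 0,"dz": 0,"twist": 0}
  gripper: 255
  newtons: 25

```text
t: 8.65
tool_pos: [0.5809, 0.0924, 0.1643]
tool_rot: [-3.116, -0.303, -0.003]
contact_force: [-3.0, 1.0, 5.9]
opening: 0.0592
```

```bash
python3 snap.py 11 wrist scene,150,310,220,380,4
```

```text
8.75 [0.5809 0.0925 0.1643] [-2.38 -0.12  5.69] 0.059193910289680414
```

View pics/wrist11.png

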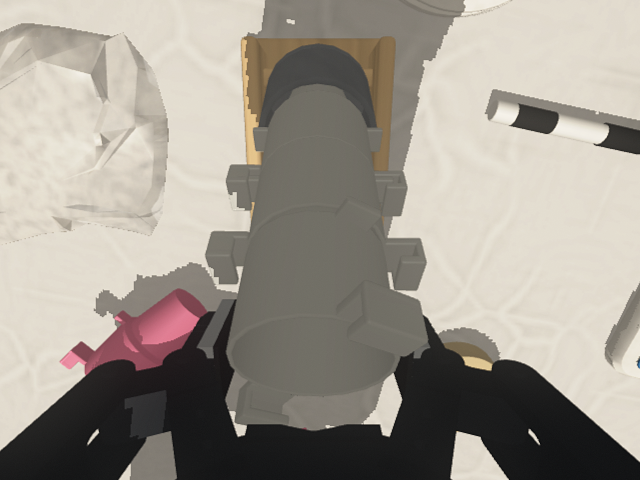

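View pics/scene11.png

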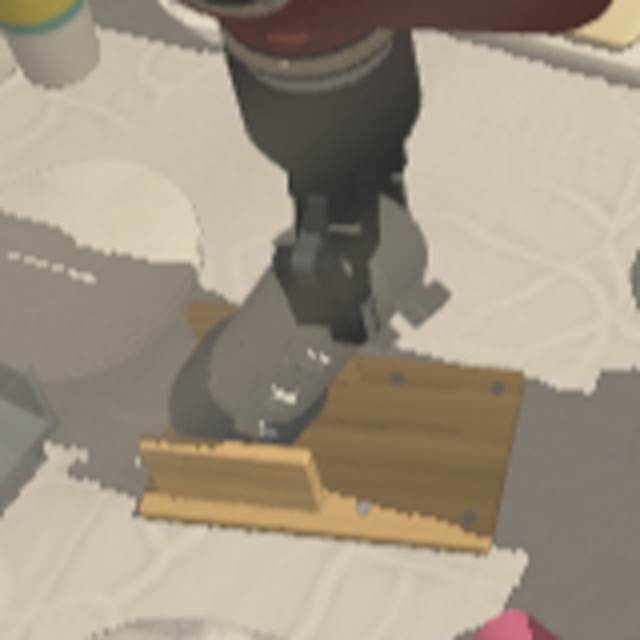

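Emit:
jog_arm:
  steps:
    - {"dx": -0.05,"dy": -0.01,"dz": 0.09,"twist": 0}
    - {"dx": -0.12,"dy": -0.025,"dz": 0.22,"twist": 0}
    - {"dx": -0.2,"dy": -0.04,"dz": 0.35,"twist": 0}
    - {"dx": -0.25,"dy": -0.048,"dz": 0.44,"twist": 0}
    - {"dx": -0.25,"dy": -0.048,"dz": 0.44,"twist": 0}
  newtons: 35

```text
t: 9.38
tool_pos: [0.566, 0.0895, 0.1914]
tool_rot: [-3.116, -0.303, -0.005]
contact_force: [0.6, -0.1, -0.4]
opening: 0.0591
```

```bash
python3 snap.py 12 wrist scene,150,310,220,380,4
```

```text
9.475 [0.5658 0.0896 0.1906] [-0.04  0.31  0.21] 0.059257050193069864
```

View pics/wrist12.png

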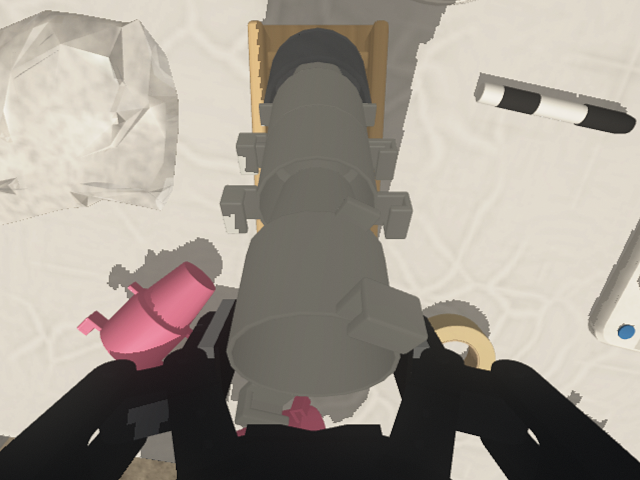

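View pics/scene12.png

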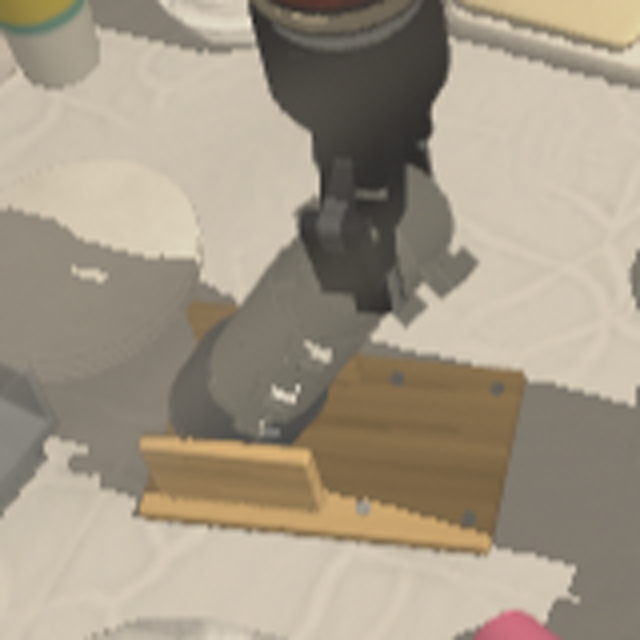

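Emit:
jog_arm:
  steps:
    - {"dx": -0.12,"dy": -0.023,"dz": 0.21,"twist": 0}
    - {"dx": -0.24,"dy": -0.046,"dz": 0.42,"twist": 0}
    - {"dx": -0.36,"dy": -0.07,"dz": 0.63,"twist": 0}
    - {"dx": -0.5,"dy": -0.1,"dz": 0.9,"twist": 0}
    - {"dx": -0.7,"dy": -0.15,"dz": 1.2,"twist": 0}

```text
t: 10.1
tool_pos: [0.5232, 0.0804, 0.264]
tool_rot: [-3.116, -0.303, -0.004]
contact_force: [0.5, 0.1, -0.4]
opening: 0.0588
```

```bash
python3 snap.py 13 wrist scene,150,310,220,380,4
```

```text
10.2 [0.5243 0.0804 0.2663] [ 0.09  0.31 -0.88] 0.05928579707942395
```

View pics/wrist13.png

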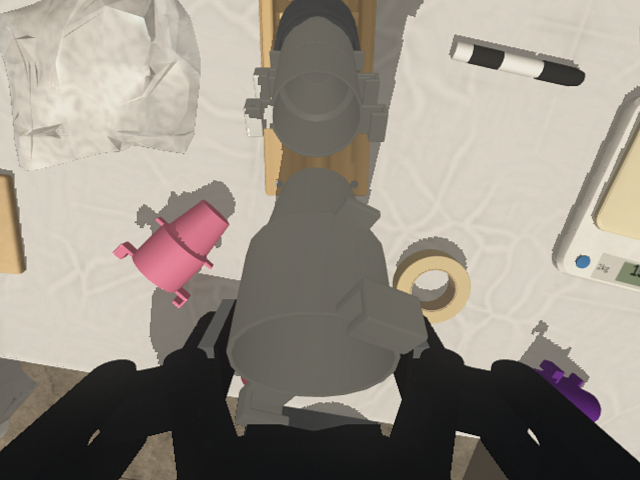

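View pics/scene13.png

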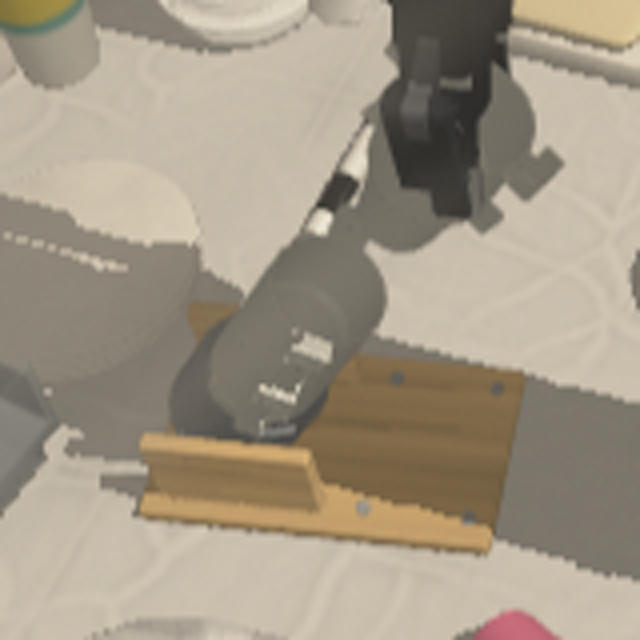

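```bash
python3 - <<'E'
from h import *
np.set_printoptions(precision=0,suppress=True,linewidth=200)
S=np.array([.5905,-.277]);xs=np.array([.9982,-.060]);ys=np.array([.06,.9982])
for n in("top0","scene0"):
    C=cloud(load(n));d=C[...,:2]-S;a=d@xs*1000;b=d@ys*1000;z=C[...,2]*1000
    print(n,"z along y at x=25:")
    print([(int(q),round(float(np.median(z[(abs(b-q)<2.5)&(abs(a-25)<40)])),0)) for q in list(range(-95,-60,5))+list(range(55,100,5)) if ((abs(b-q)<2.5)&(abs(a-25)<40)).any()])
    print("along x at y=0:",[(int(q),round(float(np.median(z[(abs(a-q)<2.5)&(abs(b)<40)])),0)) for q in list(range(-115,-20,5))+list(range(75,115,5)) if ((abs(a-q)<2.5)&(abs(b)<40)).any()])
E
```

```text
top0 z along y at x=25:
[(-95, 2.0), (-90, 2.0), (-85, 3.0), (-80, 15.0), (-75, 20.0), (-70, 31.0), (-65, 32.0), (55, 32.0), (60, 32.0), (65, 32.0), (70, 24.0), (75, 18.0), (80, 2.0), (85, 1.0), (90, 3.0), (95, 2.0)]
along x at y=0: [(-115, 2.0), (-110, 2.0), (-105, 2.0), (-100, 2.0), (-95, 14.0), (-90, 21.0), (-85, 22.0), (-80, 21.0), (-75, 22.0), (-70, 22.0), (-65, 22.0), (-60, 22.0), (-55, 22.0), (-50, 21.0), (-45, 21.0), (-40, 22.0), (-35, 31.0), (-30, 32.0), (-25, 32.0), (75, 32.0), (80, 32.0), (85, 32.0), (90, 31.0), (95, 21.0), (100, 23.0), (105, 21.0), (110, 22.0)]
scene0 z along y at x=25:
[(-75, 28.0), (-70, 32.0), (-65, 32.0), (55, 32.0), (60, 32.0), (65, 29.0), (70, 22.0), (75, 12.0), (80, 2.0), (85, 2.0), (90, 2.0), (95, 2.0)]
along x at y=0: [(-115, 1.0), (-110, 2.0), (-105, 2.0), (-100, 3.0), (-95, 17.0), (-90, 22.0), (-85, 22.0), (-80, 22.0), (-75, 22.0), (-70, 22.0), (-65, 21.0), (-60, 21.0), (-55, 21.0), (-50, 21.0), (-45, 21.0), (-40, 25.0), (-35, 32.0), (-30, 32.0), (-25, 31.0), (75, 32.0), (80, 32.0), (85, 32.0), (90, 31.0), (95, 26.0), (100, 24.0), (105, 24.0), (110, 22.0)]
```

Emit:
jog_arm:
  steps:
    - {"dx": 0.1,"dy": -0.6,"dz": 0,"twist": 0}
    - {"dx": 0.2,"dy": -1.4,"dz": -0.2,"twist": 0}
    - {"dx": 0.3,"dy": -2.3,"dz": -0.5,"twist": 0}
    - {"dx": 0.4,"dy": -3.2,"dz": -0.8,"twist": 0}
    - {"dx": 0.5,"dy": -4.1,"dz": -1.1,"twist": 0}

```text
t: 10.82
tool_pos: [0.5543, -0.1673, 0.1995]
tool_rot: [-3.116, -0.303, -0.012]
contact_force: [0.2, 0.1, -1.4]
opening: 0.0589
```

Emit:
jog_arm:
  steps:
    - {"dx": 0.1,"dy": -0.9,"dz": -0.4,"twist": 0}
    - {"dx": 0.2,"dy": -1.6,"dz": -0.7,"twist": 0}
    - {"dx": 0.24,"dy": -2.0,"dz": -1.1,"twist": 0}
    - {"dx": 0.24,"dy": -2.0,"dz": -1.4,"twist": 0}
    - {"dx": 0.24,"dy": -2.0,"dz": -1.4,"twist": 0}

```text
t: 11.45
tool_pos: [0.5673, -0.2857, 0.1129]
tool_rot: [-3.113, -0.303, -0.007]
contact_force: [-0.2, -0.1, -1.3]
opening: 0.0589
```

```bash
python3 snap.py 14 wrist scene,230,390,130,290,4
```

```text
11.55 [ 0.569  -0.2863  0.1158] [1.13 0.36 0.04] 0.05892074500685728
```

View pics/wrist14.png

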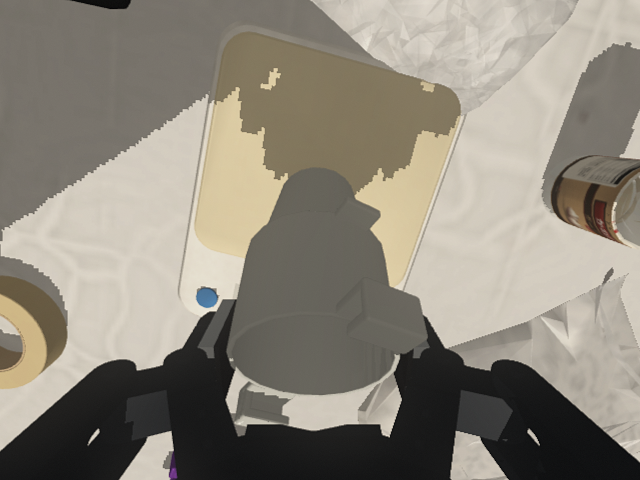

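View pics/scene14.png

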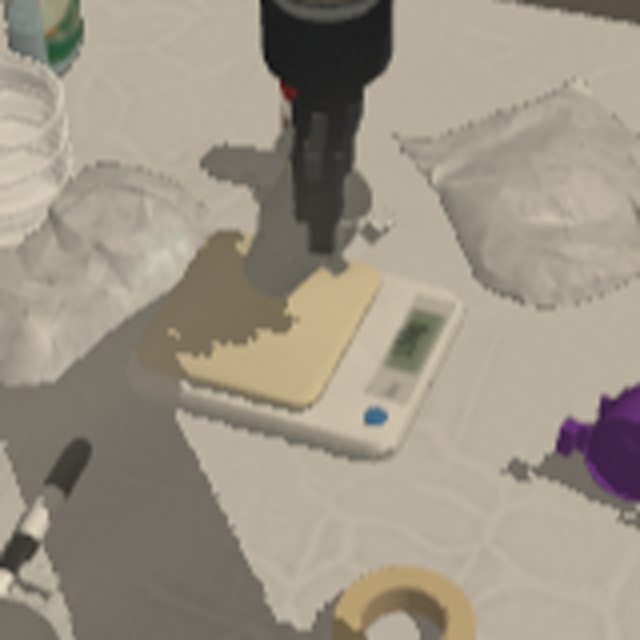

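Emit:
jog_arm:
  steps:
    - {"dx": 0,"dy": -0.01,"dz": -0.25,"twist": 0}
    - {"dx": 0,"dy": -0.01,"dz": -0.42,"twist": 0}
    - {"dx": 0,"dy": -0.01,"dz": -0.46,"twist": 0}
    - {"dx": 0,"dy": -0.01,"dz": -0.48,"twist": 0}
  newtons: 20

```text
t: 12.05
tool_pos: [0.569, -0.2864, 0.0877]
tool_rot: [-3.114, -0.305, -0.012]
contact_force: [-2.8, 2.6, 7.0]
opening: 0.0589
```

Emit:
jog_arm:
  steps:
    - {"dx": 0.06,"dy": 0.012,"dz": -0.01,"twist": 0}
    - {"dx": 0.12,"dy": 0.023,"dz": 0.0,"twist": 0}
    - {"dx": 0.18,"dy": 0.035,"dz": 0.01,"twist": 0}
    - {"dx": 0.18,"dy": 0.035,"dz": 0.01,"twist": 0}

```text
t: 12.55
tool_pos: [0.5802, -0.2842, 0.0881]
tool_rot: [-3.114, -0.305, -0.013]
contact_force: [0.1, 0.3, -0.5]
opening: 0.0588
```

```bash
python3 snap.py 15 wrist scene,230,390,130,290,4
```

```text
12.65 [ 0.5799 -0.2842  0.0881] [ 1.23 -0.38 -0.51] 0.0590892241514258
```

View pics/wrist15.png

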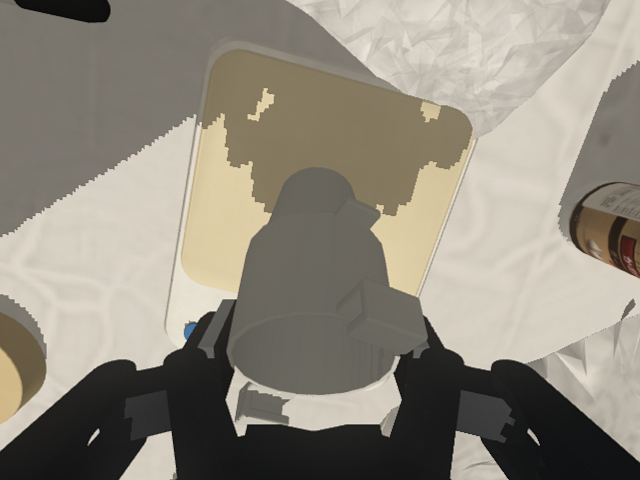

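View pics/scene15.png

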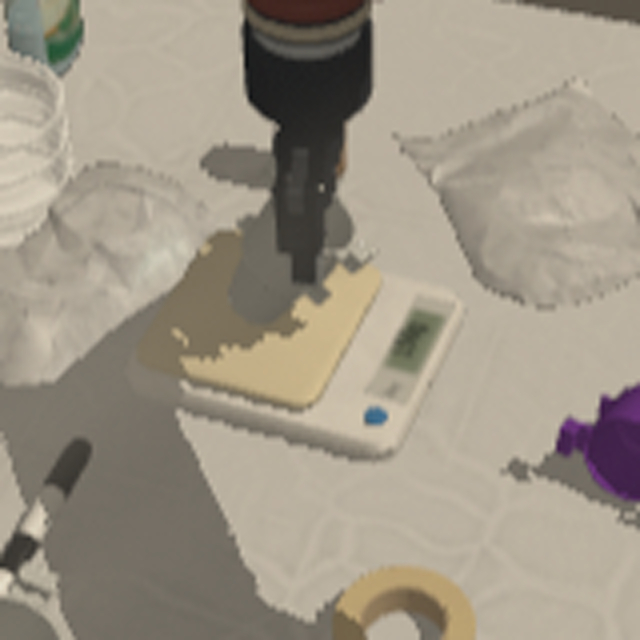

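Emit:
jog_arm:
  steps:
    - {"dx": 0.03,"dy": 0.006,"dz": -0.04,"twist": 0}
    - {"dx": 0.08,"dy": 0.016,"dz": -0.05,"twist": 0}
    - {"dx": 0.13,"dy": 0.025,"dz": -0.05,"twist": 0}

```text
t: 13.02
tool_pos: [0.5884, -0.2845, 0.0885]
tool_rot: [-3.118, -0.305, -0.014]
contact_force: [-5.6, -2.9, 10.7]
opening: 0.0591
```

```bash
python3 snap.py 16 wrist
```

```text
13.075 [ 0.5888 -0.2845  0.0886] [-4.34 -1.75 11.39] 0.05912178139641197
```

View pics/wrist16.png

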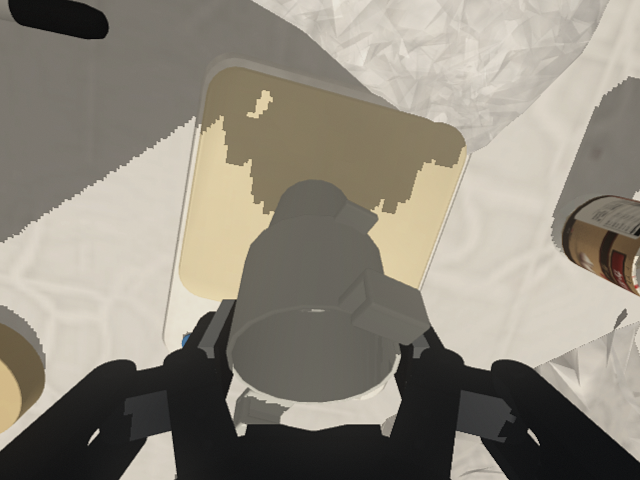

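Emit:
jog_arm:
  steps:
    - {"dx": 0.06,"dy": 0.012,"dz": -0.05,"twist": 0}
    - {"dx": 0.12,"dy": 0.023,"dz": -0.045,"twist": 0}
    - {"dx": 0.18,"dy": 0.035,"dz": -0.04,"twist": 0}
    - {"dx": 0.24,"dy": 0.046,"dz": -0.04,"twist": 0}

```text
t: 13.58
tool_pos: [0.6041, -0.2831, 0.0887]
tool_rot: [-3.121, -0.306, -0.017]
contact_force: [-3.2, -0.3, 7.0]
opening: 0.0585
```

```bash
python3 snap.py 17 wrist
```

```text
13.625 [ 0.6044 -0.283   0.0887] [-1.39 -1.25  7.21] 0.05808743420178798
```

View pics/wrist17.png

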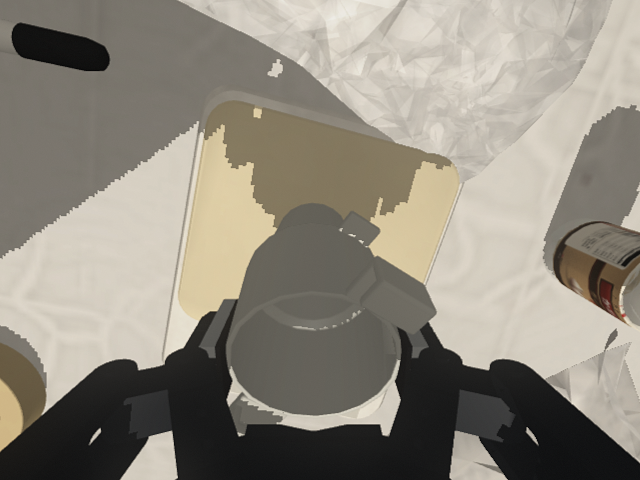

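Emit:
jog_arm:
  steps:
    - {"dx": 0.08,"dy": 0.015,"dz": -0.045,"twist": 0}
    - {"dx": 0.16,"dy": 0.03,"dz": -0.045,"twist": 0}
    - {"dx": 0.24,"dy": 0.046,"dz": -0.05,"twist": 0}
    - {"dx": 0.24,"dy": 0.046,"dz": -0.05,"twist": 0}

```text
t: 14.12
tool_pos: [0.6194, -0.2805, 0.0869]
tool_rot: [-3.122, -0.306, -0.019]
contact_force: [-1.0, 0.6, 5.3]
opening: 0.0582
```

```bash
python3 snap.py 18 wrist scene,230,390,130,290,4
```

```text
14.225 [ 0.6194 -0.2805  0.0869] [-1.1  -0.06  4.75] 0.05808011198010497
```

View pics/wrist18.png

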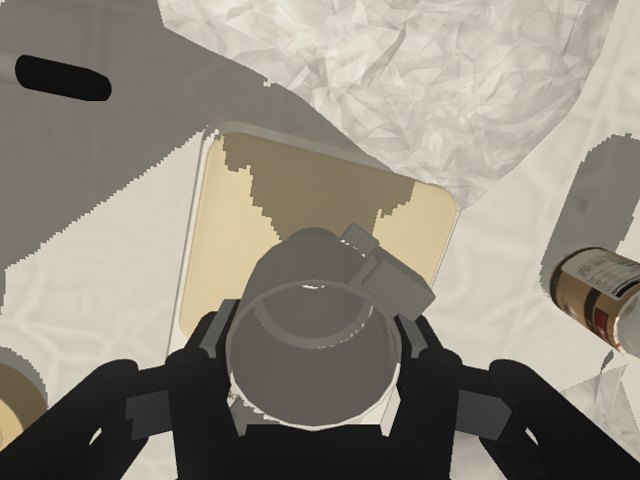

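View pics/scene18.png

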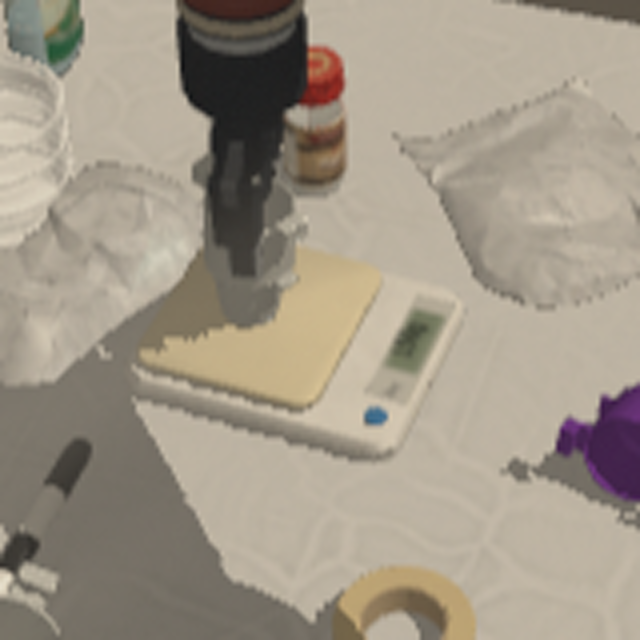

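```bash
cat > tilt.py <<'E'
import sys
from h import *
np.set_printoptions(precision=4,suppress=True)
im=load(sys.argv[1]);cx,cy,a,b=map(float,sys.argv[2:6])
C=cloud(im);P=[]
for t in np.radians(np.arange(0,360,5)):
    best=None
    for s in np.arange(.9,1.08,.01):
        u,v=int(round(cx+a*s*np.cos(t))),int(round(cy+b*s*np.sin(t)))
        if im["range_z"][v,u]>0:
            p=C[v,u]
            if best is None or p[2]>best[2]: best=p
    if best is not None:P.append(best)
P=np.array(P);
for _ in range(5):
    c=P.mean(0);n=np.linalg.svd(P-c)[2][2];n*=np.sign(n[2]);r=(P-c)@n;P=P[abs(r)<max(.0015,1.5*r.std())] if _<4 else P
A=np.c_[2*P[:,:2],np.ones(len(P))];s=np.linalg.lstsq(A,(P[:,:2]**2).sum(1),rcond=None)[0]
print(len(P),"centre",c,"circ",s[:2],np.sqrt(s[2]+s[0]**2+s[1]**2),"normal",n,"tilt",np.degrees(np.arccos(n[2])),"fwd tilt",np.degrees(np.arcsin(n[:2]@[.98,.19])))
E
python3 tilt.py wrist18 314 355 87 74; python3 tilt.py wrist14 313 352 84 42
```

```text
42 centre [ 0.6291 -0.2773  0.1231] circ [ 0.6209 -0.2803] 0.02896037075310911 normal [-0.0474 -0.0131  0.9988] tilt 2.8195084869927864 fwd tilt -2.8058544377714516
51 centre [ 0.5646 -0.283   0.1442] circ [ 0.5666 -0.2861] 0.026964134586834585 normal [-0.4647 -0.0805  0.8818] tilt 28.13998387345153 fwd tilt -28.080189918008884
```

Emit:
jog_arm:
  steps:
    - {"dx": 0.04,"dy": 0.008,"dz": -0.03,"twist": 0}
    - {"dx": 0.08,"dy": 0.015,"dz": -0.06,"twist": 0}
    - {"dx": 0.08,"dy": 0.015,"dz": -0.06,"twist": 0}

```text
t: 14.6
tool_pos: [0.6247, -0.2796, 0.0859]
tool_rot: [-3.122, -0.306, -0.021]
contact_force: [-5.2, 2.6, 11.7]
opening: 0.0581
```

```bash
python3 snap.py 19 wrist; python3 tilt.py wrist19 314 357 87 76
```

```text
14.65 [ 0.6247 -0.2796  0.0859] [-4.41  3.29 11.62] 0.058222541977647375
41 centre [ 0.6436 -0.2753  0.1363] circ [ 0.6442 -0.2753] 0.016192930913352124 normal [0.8973 0.2126 0.3868] tilt 67.24332816834979 fwd tilt 66.89145801169727
```

View pics/wrist19.png

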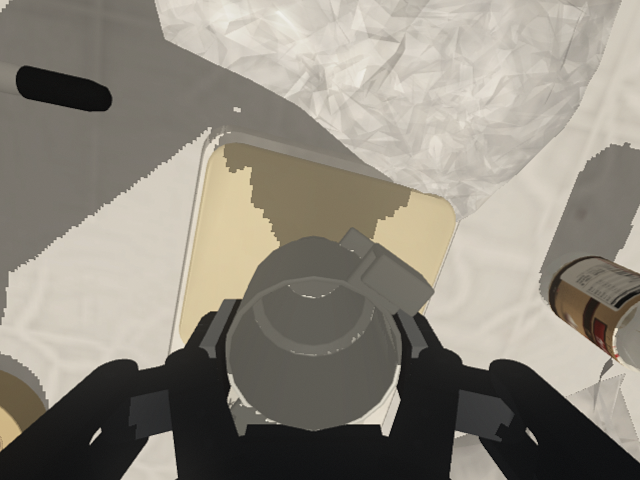

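```bash
sed -i 's/p=C\[v,u\]/p=C[v,u]\n            if p[2]>float(sys.argv[6]) : continue/' tilt.py; for a in "wrist18 314 355 87 74" "wrist19 314 353 87 76"; do python3 tilt.py $a .128; done
```

```text
58 centre [ 0.6223 -0.28    0.1227] circ [ 0.6211 -0.2804] 0.028916670171409618 normal [-0.0518 -0.0137  0.9986] tilt 3.072068439631763 fwd tilt -3.0597339239573325
59 centre [ 0.6284 -0.2783  0.1221] circ [ 0.6271 -0.2791] 0.028695797052151622 normal [ 0.0048 -0.0086  1.    ] tilt 0.565407821677637 fwd tilt 0.1776522002821618
```

Emit:
jog_arm:
  steps:
    - {"dx": 0,"dy": 0,"dz": 0.08,"twist": 0}
    - {"dx": -0.1,"dy": 0.01,"dz": 0.12,"twist": 0}
    - {"dx": -0.19,"dy": 0.01,"dz": 0.12,"twist": 0}
    - {"dx": -0.19,"dy": 0.01,"dz": 0.05,"twist": 0}
    - {"dx": -0.19,"dy": 0.01,"dz": 0.0,"twist": 0}

```text
t: 15.28
tool_pos: [0.613, -0.2789, 0.0859]
tool_rot: [-3.121, -0.306, -0.02]
contact_force: [-4.0, 2.8, 10.4]
opening: 0.0578
```

```bash
python3 snap.py 20 wrist;python3 tilt.py wrist20 314 353 87 76 .128
```

```text
15.325 [ 0.6131 -0.2789  0.086 ] [-0.54  0.47  0.26] 0.058370873905747536
59 centre [ 0.6168 -0.2786  0.1221] circ [ 0.6152 -0.2786] 0.028669612120377164 normal [ 0.009  -0.0004  1.    ] tilt 0.5150029801100572 fwd tilt 0.5003947905235742
```

View pics/wrist20.png

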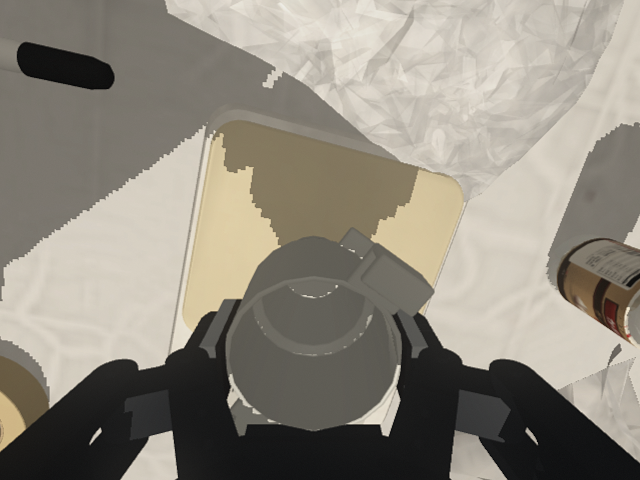

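Emit:
jog_arm:
  steps:
    - {"dx": 0,"dy": 0,"dz": 0,"twist": 0}
    - {"dx": 0,"dy": 0,"dz": 0,"twist": 0}
    - {"dx": 0,"dy": 0,"dz": 0,"twist": 0}
    - {"dx": 0,"dy": 0,"dz": 0,"twist": 0}
  gripper: 0

```text
t: 15.82
tool_pos: [0.6131, -0.2789, 0.0859]
tool_rot: [-3.122, -0.306, -0.02]
contact_force: [0.3, 1.2, -0.0]
opening: 0.0853
```

```bash
python3 snap.py 21 wrist;python3 tilt.py wrist21 314 353 87 76 .128
```

```text
15.875 [ 0.6131 -0.2789  0.0859] [-0.25  0.09 -0.68] 0.085488189282371
71 centre [ 0.6162 -0.2779  0.1219] circ [ 0.6142 -0.2781] 0.028577621371050493 normal [-0.0163  0.0021  0.9999] tilt 0.9404613170749114 fwd tilt -0.8909003331315971
```

View pics/wrist21.png

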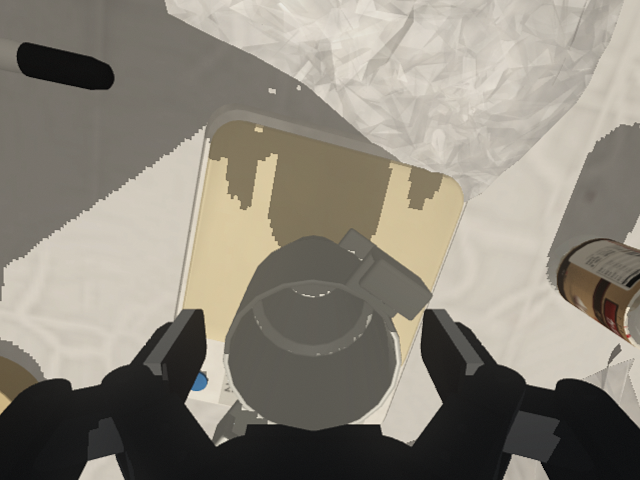

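Emit:
jog_arm:
  steps:
    - {"dx": 0,"dy": 0,"dz": 0.4,"twist": 0}
    - {"dx": 0,"dy": 0,"dz": 1.2,"twist": 0}
    - {"dx": 0,"dy": 0,"dz": 2.0,"twist": 0}
    - {"dx": -0.6,"dy": 0.4,"dz": 2.0,"twist": 0}
    - {"dx": -1.4,"dy": 0.9,"dz": 1.8,"twist": 0}

```text
t: 16.5
tool_pos: [0.5298, -0.2254, 0.1965]
tool_rot: [-3.124, -0.306, -0.026]
contact_force: [0.2, 0.4, -0.3]
opening: 0.0859
```

```bash
python3 snap.py 22 wrist top,330,430,160,260,5 scene,230,390,130,290,4
```

```text
16.65 [ 0.5258 -0.2226  0.1908] [ 0.79 -0.66  0.2 ] 0.08544043436753214
```

View pics/wrist22.png

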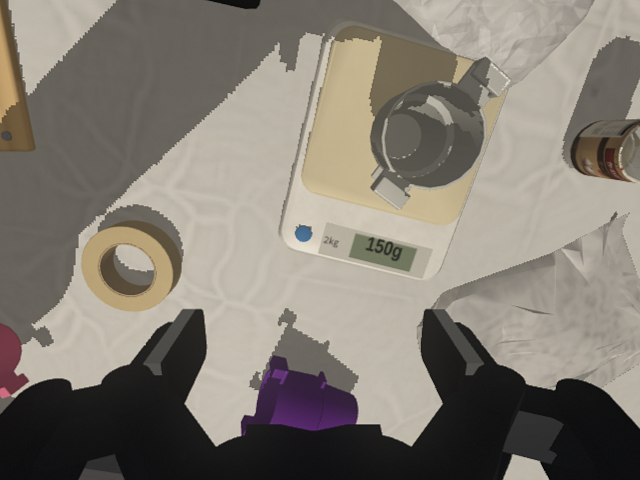

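View pics/scene22.png

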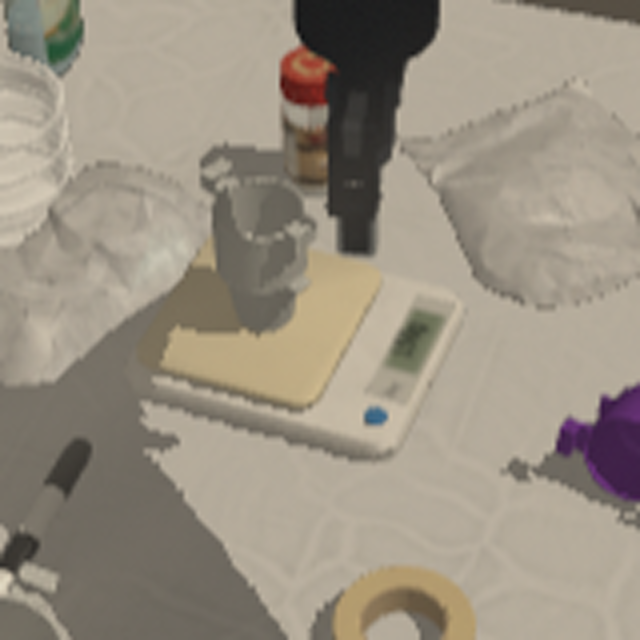

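```bash
python3 - <<'E'
from h import *
im=load("wrist22");hsv=cv2.cvtColor(im["frame"],cv2.COLOR_RGB2HSV)
m=((hsv[...,0]>95)&(hsv[...,0]<125)&(hsv[...,1]>100)).astype(np.uint8)
k,l,s,c=cv2.connectedComponentsWithStats(m)
for j in range(1,k):
    if s[j,4]>60: print(s[j],c[j],onz(im,*c[j],.023),depth(im,*c[j]))
E
```

```text
[296 226  15  16 188] [302.96808511 233.36702128] [ 0.51736975 -0.21815558  0.023     ] [ 0.51712997 -0.21817628  0.02209978]
```

Emit:
jog_arm:
  steps:
    - {"dx": -0.16,"dy": 0.08,"dz": -0.5,"twist": 0}
    - {"dx": -0.16,"dy": 0.08,"dz": -1.2,"twist": 0}
    - {"dx": -0.16,"dy": 0.08,"dz": -2.0,"twist": 0}
    - {"dx": -0.16,"dy": 0.08,"dz": -2.2,"twist": 0}
  gripper: 255

```text
t: 17.15
tool_pos: [0.5152, -0.2173, 0.056]
tool_rot: [-3.115, -0.306, -0.007]
contact_force: [0.3, 0.2, 0.6]
opening: 0.0123
```

Emit:
jog_arm:
  steps:
    - {"dx": 0.02,"dy": -0.01,"dz": -0.2,"twist": 0}
    - {"dx": 0.02,"dy": -0.01,"dz": -0.4,"twist": 0}
    - {"dx": 0.02,"dy": -0.01,"dz": -0.5,"twist": 0}
    - {"dx": 0.02,"dy": -0.01,"dz": -0.55,"twist": 0}
    - {"dx": 0.02,"dy": -0.01,"dz": -0.57,"twist": 0}

```text
t: 17.77
tool_pos: [0.5167, -0.2181, 0.0223]
tool_rot: [-3.116, -0.306, -0.008]
contact_force: [-0.6, 0.1, 1.0]
opening: -0.0002
```

Emit:
jog_arm:
  steps:
    - {"dx": 0,"dy": 0,"dz": -0.02,"twist": 0}
    - {"dx": 0,"dy": 0,"dz": -0.03,"twist": 0}
    - {"dx": 0,"dy": 0,"dz": -0.04,"twist": 0}

```text
t: 18.15
tool_pos: [0.5168, -0.2182, 0.0214]
tool_rot: [-3.116, -0.306, -0.007]
contact_force: [-5.4, 3.7, 12.6]
opening: 0.0
```

Emit:
jog_arm:
  steps:
    - {"dx": 0,"dy": 0,"dz": 0,"twist": 0}
    - {"dx": 0,"dy": 0,"dz": 0.4,"twist": 0}
    - {"dx": -0.1,"dy": 0.1,"dz": 1.2,"twist": 0}
    - {"dx": -0.4,"dy": 0.4,"dz": 2.2,"twist": 0}
    - {"dx": -0.6,"dy": 0.6,"dz": 3.0,"twist": 0}

```text
t: 18.77
tool_pos: [0.4806, -0.1819, 0.2035]
tool_rot: [-3.117, -0.307, -0.009]
contact_force: [0.3, 0.2, 0.3]
opening: 0.0003
```

```bash
python3 snap.py 23 wrist top scene,150,390,120,360,2; python3 - <<'E'
from h import *
np.set_printoptions(precision=1,suppress=True)
for n in("top0","top23","scene0","scene23"):
    im=load(n);c=cup(cloud(im))*1000;r=np.hypot(c[...,0],c[...,1])
    m=(im["range_z"]>0)&(r<31)&(r>25)&(c[...,2]>20)&(c[...,2]<56);print(n,"stack top Z pct",np.percentile(c[m][:,2],[90,97,99]) if m.sum()>5 else None,m.sum())
    if n[-1]=="3":
        C=cloud(im);d=C[...,:2]-[.6155,-.2785];q=C[(np.hypot(d[...,0],d[...,1])<.06)&(C[...,2]>.117)&(C[...,2]<.128)]
        print(" cup rim mean",q[:,:2].mean(0)*1000,"minEnc",cv2.minEnclosingCircle(q[:,:2].astype(np.float32)*1000),q[:,2].max())
E
```

```text
18.925 [ 0.4826 -0.1829  0.2058] [ 0.17  0.08 -0.41] 4.400905848958383e-06
top0 stack top Z pct [54.  55.5 55.7] 70
top23 stack top Z pct [47.4 48.7 49.1] 145
 cup rim mean [ 626.6 -285.5] minEnc ((618.6408081054688, -280.8775329589844), 34.074222564697266) 0.1273950654267657
scene0 stack top Z pct [53.8 55.1 55.8] 359
scene23 stack top Z pct [46.1 47.4 48. ] 429
 cup rim mean [ 615.8 -280. ] minEnc ((612.2298583984375, -277.1224365234375), 44.05388259887695) 0.12797545326362902
```

View pics/wrist23.png

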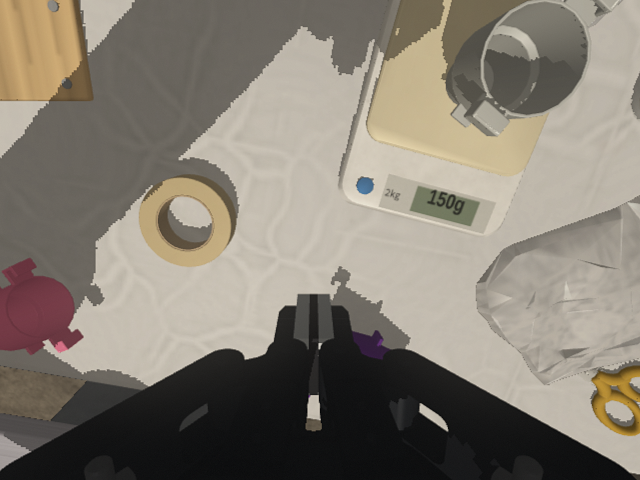

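View pics/top23.png

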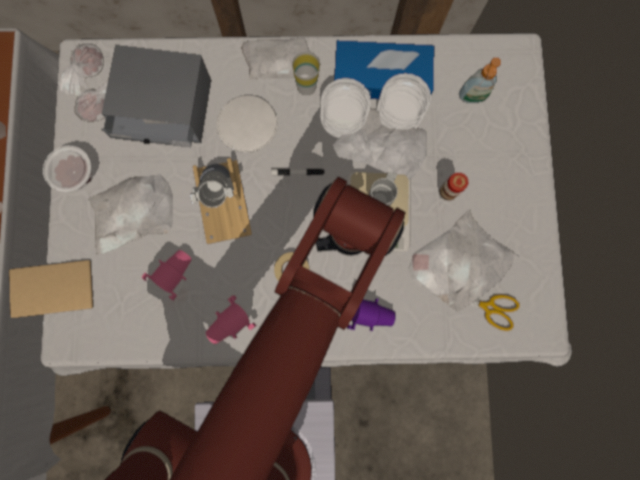

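View pics/scene23.png

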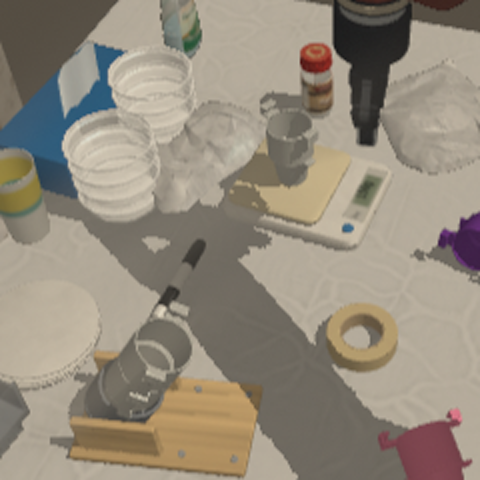

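```bash
python3 -c "
from station import ctrl
print(ctrl.finish_job())"
```

```text
the job is handed in; nothing more can be done
None
```

The top cup came off alone and is standing upright in the middle of the scale's platform. The scale's key was pressed after the cup was let go, and I handed the job in at about 19 s.

- **Unlock and lift:** The jog tool keeps the gripper pointing straight down, so I could not twist the cup about its leaning axis. Instead I turned it about 58° counter-clockwise by pushing its rim tabs with the shut fingers. Then I gripped it (59 mm opening) and drew it out along its axis.
- **Standing it up:** On the platform I pivoted the cup upright by pressing its lower edge down while moving forward. The first try slid without turning; a firmer press worked. It ended about 10 mm too far forward, so I lifted it a few mm, put it down in the middle and let go.
- **Key:** I pressed it with the shut fingertips until it stopped at about 12.6 N, then moved clear.

**Last checks:**
- **Cup:** After release it stood with about 1° of measured tilt. Its rim centre was within about 1.5 mm of the platform's middle, with the rim at the expected height. The final scene picture still shows it standing.
- **Lower cups:** Their rim height is what a fully seated stack should show, once the camera's 2–3 mm high reading is allowed for.
- **Bystanders:** The tape roll, marker and spice jar look unmoved in the pictures.
- **Disagreements:** One pushing move met 17 N and stopped about 5 mm short of its target, so the turn ended at 58° instead of the 90° I aimed for. A final automatic circle fit of the cup's position was unreliable (radius 34–44 mm, against 30 mm real), because tabs and the arm got into it. I relied on the wrist-camera measurement instead.
- **Not confirmed:** The display still read "150g" after the key press, as it did before, so I judge the press by its force and depth only.

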